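# Find the filled sample cell and load the carrier

## Robot

A 7-joint arm with a two-finger parallel gripper is mounted at the origin on the work surface. World frame = base frame: x ahead of the robot, y to its left, z up, the work surface at z = 0. Lengths are in m, angles in rad, forces in N, time in s.
With the tool pointing down it reaches from about 0.425 to 0.95 m from the base axis. Payload 16.7 kg.
Tool frame: the origin (TCP) lies between the finger pads; the fingertips stand 17 mm ahead of it and the grasp point (between the pads) lies 2 mm behind it; z points along the fingers, y is the line along which they close (so a half turn about z gives the same grasp; the last joint's range is limited). The gripper opens to 94 mm and grips with 3 to 60 N. Pads are 16 mm wide; open, the fingers measure 119 mm over their backs; the gripper's body (75 mm by 177 mm) begins 78 mm behind the grasp point.
Start: joints at [1.127, 0.426, 0.074, 1.606, -0.034, 1.111, -0.067], TCP at [0.196, -0.646, 0.222] pointing down, gripper open.
Joint ranges: [-2.85, 2.85], [-0.5, 2.14], [-1.23, 1.37], [0.21, 2.46], [-1.02, 4.16], [0.16, 2.05], [-2.73, 2.73]. Speed limits (rad/s): [1.89, 1.89, 2.39, 2.39, 3.01, 3.01, 3.01].

## Interface

Orientations are given as a rotation vector (axis times angle).
In Python, from workcell import ctrl gives the robot as it stands.
- The arm moves only by the tool send_rows, never from a script. Its argument "targets" is a list of rows, each a list of 5 numbers: the opening in per cent of the stroke, from 0 (shut) to 100 (fully open), then the shift along the tool's x, y, z in m, then the turn about the tool's z in rad. A call has 1 to 20 rows; each row is the pose to reach, as a shift and turn from the pose commanded when the call began, along the tool's axes at that moment; what a row does not reach only later rows make up. A row lasts 1/10 s, in which the tool goes at most 50 mm and 8.59 degrees, less where a joint would pass 70% of its speed; a pose out of reach is approached as far as the arm can. A call with a gripper value outside its range is refused whole. The fingers move at their own pace and stop on an object; the grip force is fixed at half the most. Time passes only in rows, so rows that repeat a pose let the fingers close. It gives the time, the measured TCP pose, the force, the opening and the grip force at its end, in the units of the state.
- ctrl.state(): the state, without advancing time (a new reading comes with each control period).
- ctrl.camera(name): name is "side" or "top" or "wrist"; returns a dict with "img" (420x560x3 uint8, blue, green, red), "K" (3x3 intrinsics, pixels), "k1" (the pictures are not rectified: a ray, as slopes to the right and down, at radius r is drawn at 1 + k1 r^2 times it, then the intrinsics apply), "R" (3x3) and "t" (3): a world point X has camera coordinates R X + t. Camera axes: x right, y down, z forward; pixel columns grow to the right and rows downward; lengths in m; the calibration is good to about 2 mm. A picture is of the moment at which its call begins. There is no depth.
- ctrl.close_job(): hands the job in; it is judged then, once.
The state is a dict: "time": time; "q": joint angles; "joint_velocities": joint speeds; "tau": joint torques, N m; "ee_pos": TCP position; "ee_rot": TCP orientation; "force": force on the tool from outside, world axes, zero at the start; "wrist_torque": the same for the moment, N m; "grip_width": finger opening in m; "gripper_force": force on a finger pad.
Only numpy, scipy, OpenCV 4.12 (cv2) and the standard library are available. Lean on these libraries where they do the work, as an engineer would, in place of code of your own. Each camera call takes 0.05 s, during which the arm holds its last target. There are 200 camera calls.

## Task

One of the three identical steel sample cells in the rack is filled, the other two are empty, which only their weight can tell: find the filled one and leave the empty ones standing in the rack. Lay the filled cell gently between the end walls of the carrier, flat on its pad (the rack leaves room for fingers only at its ends, the carrier only at its long sides, so you can set it down on the mat to change your grip). Then put the cover squarely on top, resting on both end walls with its flanges outside them, and do not knock or shift the other things on the bench.

Things in the scene. Friction and masses are not known exactly. Their poses are not given: they have to be found in the camera images.
- cell_a_mid (a point): one of three outwardly identical closed steel sample cells: an upright box 60 long (its x) x 34 wide (its y) x 44 high (z). This point is its centre, 22 above its underside. Two cells are empty (0.15 to 0.22 kg), one is filled (0.42 to 0.58 kg); which slot the filled one stands in changes and cannot be seen, only felt when lifted. All three start in the rack.
- cell_b_mid (a point): one of three outwardly identical closed steel sample cells: an upright box 60 long (its x) x 34 wide (its y) x 44 high (z). This point is its centre, 22 above its underside. Two cells are empty (0.15 to 0.22 kg), one is filled (0.42 to 0.58 kg); which slot the filled one stands in changes and cannot be seen, only felt when lifted. All three start in the rack.
- cell_c_mid (a point): one of three outwardly identical closed steel sample cells: an upright box 60 long (its x) x 34 wide (its y) x 44 high (z). This point is its centre, 22 above its underside. Two cells are empty (0.15 to 0.22 kg), one is filled (0.42 to 0.58 kg); which slot the filled one stands in changes and cannot be seen, only felt when lifted. All three start in the rack.
- rack: aluminium rack, fixed. Base plate 84 (x) x 180 (y) x 5 thick; origin at the centre of its underside. Four upright plates (60 long in x, 10 thick, tops at 51) at y = -84, -28, 28, 84 make three slots 46 wide at y = -56, 0, 56, open at both x ends. A cell stands in each on the base plate, long side along x, 6 free beside it: fingers fit only at its two ends, 60 apart.
- carrier: steel carrier, fixed. Base plate 130 (x) x 70 (y) x 6 thick; origin at the centre of its underside. Two end walls (6 thick, 50 wide, tops at 57) stand 66 apart along x, with inward returns (8 in x, 5 thick) that leave 40 in y. The y sides are open over 50 between the returns: a cell fits lengthways along x with 3 play all round, held by its long sides (34 apart).
- carrier_seat (a point): centre of the top of the rubber pad on the carrier's floor, 10 above the bench, where the underside of the cell rests; axes as the carrier's
- pad: black rubber pad 56 x 32 x 4 on the carrier's floor, under the cell; origin at the centre of its underside, 6 above the bench
- mat: black rubber mat 110 x 110 x 3 fixed flat on the bench, kept free for setting things down; origin at the centre of its underside
- cover: steel cover, 0.12 kg: plate 96 (x) x 50 (y) x 5, a flange 8 deep below each x end (88 apart inside), a black handle block on top 40 (x) x 14 (y), from 13 to 43 above the origin. Origin: centre, level with the flanges' lower edges, on which it starts on the bench. In place the plate rests on the end walls (78 over their outsides), clear of the cell, origin 49 above the bench.
- cover_grip (a point): centre of the upper part of the cover's handle, 32 above the cover's origin
- weight: brass balance weight, diameter 22, 30 high, between the task's things; loose bystander, origin at the centre of its underside
- stopper: black rubber stopper, diameter 24, 26 high, between the task's things; loose bystander, origin at the centre of its underside
- dish: white shallow evaporating dish, diameter 84, 16 high; loose bystander, origin at the centre of its underside
- beaker: glass beaker, diameter 68, 90 high; loose bystander, origin at the centre of its underside
- flask: conical glass flask, diameter 80, 124 high; loose bystander, origin at the centre of its underside
- reagent: brown glass reagent bottle, diameter 60, 130 high; loose bystander, origin at the centre of its underside
Things that resemble listed ones, but are neither listed nor needed, are in the scene too. What is shaped like the part that bears cell_a_mid but brown or orange is not meant.

How it is judged:
On the way:
1. the filled cell rests on the carrier's pad, let go, not yet covered (((horizontal distance between cell_a_mid and carrier_seat below 0.007 m and z of cell_a_mid in the frame of carrier_seat between 0.0195 and 0.0245 m and angle between the x axis of cell_a_mid and the x axis of carrier_seat, either way round below 0.17 rad and angle between cell_a_mid's own z axis and vertical below 0.06 rad and contact force between the fingers and cell_a below 0.1 N) or (horizontal distance between cell_b_mid and carrier_seat below 0.007 m and z of cell_b_mid in the frame of carrier_seat between 0.0195 and 0.0245 m and angle between the x axis of cell_b_mid and the x axis of carrier_seat, either way round below 0.17 rad and angle between cell_b_mid's own z axis and vertical below 0.06 rad and contact force between the fingers and cell_b below 0.1 N) or (horizontal distance between cell_c_mid and carrier_seat below 0.007 m and z of cell_c_mid in the frame of carrier_seat between 0.0195 and 0.0245 m and angle between the x axis of cell_c_mid and the x axis of carrier_seat, either way round below 0.17 rad and angle between cell_c_mid's own z axis and vertical below 0.06 rad and contact force between the fingers and cell_c below 0.1 N)) and contact force between pad and anything else above 3.2 N and horizontal distance between cover and carrier above 0.06 m), for 0.2 s.
At the end, for the whole second after the job is handed in: One cell flat in the carrier, within 7 mm of the pad's middle; the pad bears over 3.2 N (it is the filled one); the other two upright in the rack; the cover level on both end walls (height to 2.5 mm), within 12 mm and 0.2 rad of the carrier; all at rest (((horizontal distance between cell_a_mid and carrier_seat below 0.007 m and z of cell_a_mid in the frame of carrier_seat between 0.0195 and 0.0245 m and angle between the x axis of cell_a_mid and the x axis of carrier_seat, either way round below 0.17 rad and angle between each of cell_a_mid, cell_b_mid, cell_c_mid's own z axis and vertical below 0.06 rad and contact force between the fingers and cell_a below 0.1 N and x of cell_b_mid in the frame of rack between -0.03 and 0.03 m and y of cell_b_mid in the frame of rack between -0.08 and 0.08 m and z of cell_b_mid in the frame of rack between 0.024 and 0.03 m and x of cell_c_mid in the frame of rack between -0.03 and 0.03 m and y of cell_c_mid in the frame of rack between -0.08 and 0.08 m and z of cell_c_mid in the frame of rack between 0.024 and 0.03 m) or (horizontal distance between cell_b_mid and carrier_seat below 0.007 m and z of cell_b_mid in the frame of carrier_seat between 0.0195 and 0.0245 m and angle between the x axis of cell_b_mid and the x axis of carrier_seat, either way round below 0.17 rad and angle between each of cell_b_mid, cell_a_mid, cell_c_mid's own z axis and vertical below 0.06 rad and contact force between the fingers and cell_b below 0.1 N and x of cell_a_mid in the frame of rack between -0.03 and 0.03 m and y of cell_a_mid in the frame of rack between -0.08 and 0.08 m and z of cell_a_mid in the frame of rack between 0.024 and 0.03 m and x of cell_c_mid in the frame of rack between -0.03 and 0.03 m and y of cell_c_mid in the frame of rack between -0.08 and 0.08 m and z of cell_c_mid in the frame of rack between 0.024 and 0.03 m) or (horizontal distance between cell_c_mid and carrier_seat below 0.007 m and z of cell_c_mid in the frame of carrier_seat between 0.0195 and 0.0245 m and angle between the x axis of cell_c_mid and the x axis of carrier_seat, either way round below 0.17 rad and angle between each of cell_c_mid, cell_a_mid, cell_b_mid's own z axis and vertical below 0.06 rad and contact force between the fingers and cell_c below 0.1 N and x of cell_a_mid in the frame of rack between -0.03 and 0.03 m and y of cell_a_mid in the frame of rack between -0.08 and 0.08 m and z of cell_a_mid in the frame of rack between 0.024 and 0.03 m and x of cell_b_mid in the frame of rack between -0.03 and 0.03 m and y of cell_b_mid in the frame of rack between -0.08 and 0.08 m and z of cell_b_mid in the frame of rack between 0.024 and 0.03 m)) and contact force between pad and anything else above 3.2 N and z of cover in the frame of carrier between 0.0465 and 0.0515 m and horizontal distance between cover and carrier below 0.012 m and angle between the x axis of cover and the x axis of carrier, either way round below 0.2 rad and angle between cover's own z axis and vertical below 0.05 rad and linear speed of each of cover, cell_a, cell_b, cell_c below 0.02 m/s); the robot touches nothing.
It fails at once if the carrier's pad is struck or pressed with more than 60 N (cell dropped or rammed in) (contact force between pad and anything else above 60 N).
It fails at once if a bystander is moved by more than 30 mm or tipped over (distance of any of weight, stopper, dish, beaker, flask, reagent from where it was at the start of the episode above 0.03 m or angle between any of weight, stopper, dish, beaker, flask, reagent's own z axis and vertical above 0.5 rad).
It also fails if it takes over 72 s, if anything falls off the work surface, if the arm or the gripper's body presses on something with over 40 N, if the wrist force passes 120 N, or if a joint passes its speed limit or range.

## Working session

There is one attempt and no reset: what is moved stays moved. The work goes in short steps, Python scripts to look and compute and a tool call to move; the robot and the scene stay as the last step left them, time stands still between calls to the robot, and variables do not carry over. Pictures are saved under pics/ and viewed, at most 10 in all, crops included, and the job is handed in when it is done.

Besides the shell and the picture viewer there is one more tool, called as name(argument=value, ...), one argument or row to a line, values as JSON. send_rows: Moves the arm, as the interface text tells. Its arguments: {"type":"object","properties":{"targets":{"type":"array","items":{"type":"array","items":{"type":"number"}}}},"required":["targets"]}

```bash
ls; mkdir -p pics; cat > h.py <<'E'
import numpy as np, cv2
from workcell import ctrl
from scipy.spatial.transform import Rotation as Ro
def cam(n,save=None):
    c=ctrl.camera(n)
    if save: cv2.imwrite('pics/'+save+'.png',c['img'])
    return c
def cast(c,px,z):
    px=np.atleast_2d(np.array(px,float)); K=np.array(c['K'])
    d=np.array([c['k1'],0,0,0,0],float)
    n=cv2.undistortPoints(px.reshape(-1,1,2),K,d).reshape(-1,2)
    R=np.array(c['R']);t=np.array(c['t']).ravel()
    D=np.c_[n,np.ones(len(n))]@R; o=-R.T@t
    return o+D*((z-o[2])/D[:,2])[:,None]
def proj(c,X):
    R=np.array(c['R']);t=np.array(c['t']).ravel()
    return cv2.projectPoints(np.atleast_2d(np.array(X,float)),cv2.Rodrigues(R)[0],t,np.array(c['K']),np.array([c['k1'],0,0,0,0],float))[0].reshape(-1,2)
def tool(X=None):
    s=ctrl.state(); R=Ro.from_rotvec(s['ee_rot']).as_matrix()
    return s,R
def shift(target,yaw=None):
    "tool-axis shift to world target; turn so tool y lies along world angle yaw (mod pi)"
    s,R=tool(); d=R.T@(np.array(target)-s['ee_pos'])
    print('shift',d.round(4))
    if yaw is not None:
        v=R.T@np.array([np.cos(yaw),np.sin(yaw),0]); a=np.arctan2(-v[0],v[1]); a=(a+np.pi/2)%np.pi-np.pi/2
        print('turn',round(a,4),'q7',round(s['q'][6],3))
E
python3 - <<'E'
from h import *
s=ctrl.state(); print({k:np.round(v,3) for k,v in s.items()}); print(Ro.from_rotvec(s['ee_rot']).as_matrix().round(3))
for n in ['top','side']:
    c=cam(n,n+'0'); print(n,c['k1'],(-np.array(c['R']).T@np.array(c['t']).ravel()).round(3)); print(np.array(c['K']).round(1),np.array(c['R']).round(2))
E
```

```text
pics
{'time': np.float64(0.0), 'q': array([ 1.127,  0.427,  0.074,  1.607, -0.034,  1.111, -0.067]), 'joint_velocities': array([ 0.   ,  0.   , -0.001,  0.   , -0.   ,  0.001, -0.001]), 'tau': array([ 4.0000e-03, -9.3581e+01,  3.6690e+00, -4.5417e+01, -4.9000e-02,
        2.0000e-02,  0.0000e+00]), 'ee_pos': array([ 0.196, -0.645,  0.222]), 'ee_rot': array([-3.106, -0.461,  0.   ]), 'force': array([-0.392, -0.833,  0.018]), 'wrist_torque': array([-0.004, -0.004, -0.007]), 'gripper_force': np.float64(0.0), 'grip_width': np.float64(0.094)}
[[ 0.957  0.291 -0.   ]
 [ 0.291 -0.957  0.001]
 [-0.    -0.001 -1.   ]]
top 0.038189193735004436 [0.483 0.03  1.499]
[[540.7   0.  272.8]
 [  0.  540.7 210.7]
 [  0.    0.    1. ]] [[-0.01 -1.   -0.  ]
 [-1.    0.01 -0.05]
 [ 0.05  0.   -1.  ]]
side 0.031910946002305374 [-0.042  0.69   0.808]
[[537.    0.  283.2]
 [  0.  537.  214.1]
 [  0.    0.    1. ]] [[-0.75 -0.66 -0.01]
 [-0.42  0.49 -0.77]
 [ 0.51 -0.57 -0.64]]
```

View pics/top0.png

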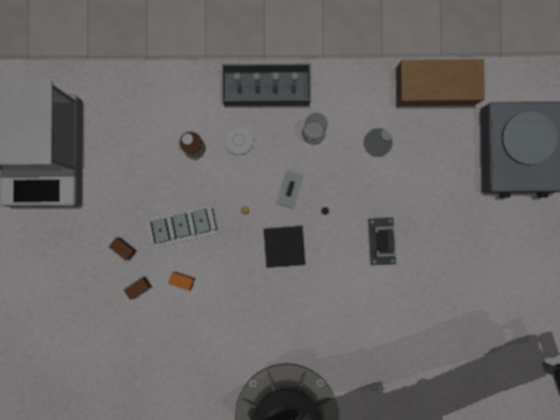

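View pics/side0.png

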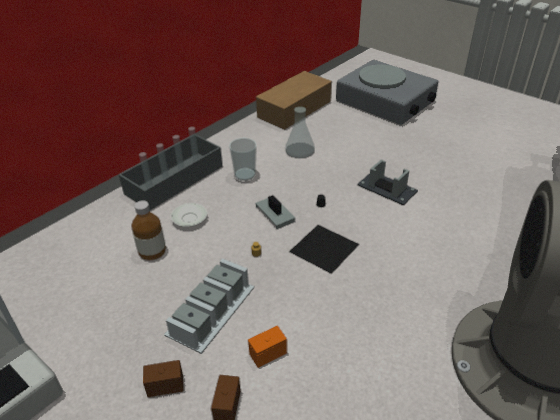

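The top view shows the rack with its cells at about (160,231), (181,225) and (203,220). The mat is at (285,246), the carrier at (382,241) and the cover at (290,189), with the weight at (245,210) and the stopper at (325,211). The orange and brown blocks are decoys.

```bash
python3 - <<'E'
from h import *
c=cam('top'); im=c['img']
p=lambda a,b,w,h:cv2.resize(im[b:b+h,a:a+w],None,fx=5,fy=5,interpolation=cv2.INTER_CUBIC)
out=np.zeros((600,800,3),np.uint8)
out[:250,:400]=p(145,200,80,50)
out[:300,400:650]=p(360,210,50,60)
out[300:600,:500]=p(235,165,100,60)
cv2.imwrite('pics/crop.png',out)
E
```

```text
(no output)
```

View pics/crop.png

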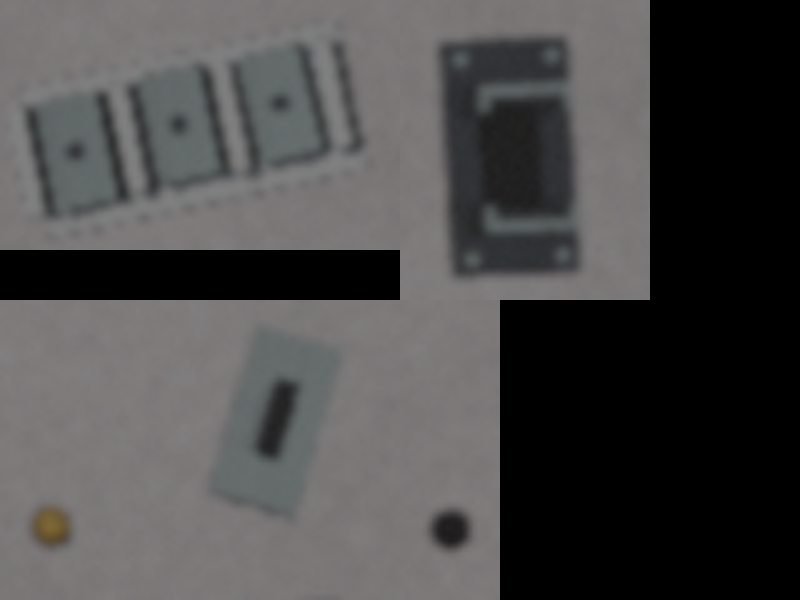

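The crop shows the cell-top dots at crop (76,151), (179,125) and (280,103). The carrier plate corners are (441,40), (568,38), (580,272) and (455,276). The cover corners are (258,326), (343,350), (296,518) and (210,492), and its handle centre is about (278,418).

```bash
python3 - <<'E'
from h import *
c=cam('top')
f=lambda P,ox,oy,cx,cy:(np.array(P,float)-[cx,cy]+.5)/5+[ox,oy]-.5
cells=cast(c,f([(76,151),(179,125),(280,103)],145,200,0,0),.05)
def fit(P):
    m=P.mean(0); e=P-m; u=np.linalg.svd(e[:,:2])[2][0]; return m.round(4),np.degrees(np.arctan2(u[1],u[0])).round(2)
print('cells',cells.round(4)); d=cells[2]-cells[0]; print(np.degrees(np.arctan2(d[1],d[0])),np.linalg.norm(d))
car=cast(c,f([(441,40),(568,38),(580,272),(455,276)],360,210,400,0),.006); print('carrier',fit(car),np.linalg.norm(car-np.roll(car,1,0),axis=1).round(3))
cov=cast(c,f([(258,326),(343,350),(296,518),(210,492)],235,165,0,300),.013); print('cover',fit(cov),np.linalg.norm(cov-np.roll(cov,1,0),axis=1).round(3))
print('handle',cast(c,f([(278,418)],235,165,0,300),.043))
print('w,s',cast(c,f([(52,526),(450,529)],235,165,0,300),.028))
print('mat',cast(c,[(285,246)],.003))
m=cells[0]; rx=np.radians(90+0)
print('to cell mid'); a=np.arctan2(d[1],d[0])-np.pi/2
shift([cells[1][0],cells[1][1],.222],a)
w=cam('wrist'); print('wrist',np.array(w['K']).round(0).tolist(),w['k1']); s,R=tool(); print((np.array(w['R'])@R).round(3), (R.T@(-np.array(w['R']).T@np.array(w['t']).ravel()-s['ee_pos'])).round(3))
E
```

```text
cells [[0.5055 0.3359 0.05  ]
 [0.519  0.281  0.05  ]
 [0.5305 0.227  0.05  ]]
-77.06483134301084 0.1117811976163317
carrier (array([ 0.4723, -0.2657,  0.006 ]), np.float64(-177.33)) [0.13  0.07  0.128 0.068]
cover (array([ 0.6166, -0.0141,  0.013 ]), np.float64(163.93)) [0.096 0.049 0.096 0.049]
handle [[ 0.61573455 -0.01391281  0.043     ]]
w,s [[ 0.5588285   0.10914919  0.028     ]
 [ 0.55591347 -0.10750625  0.028     ]]
mat [[4.59436542e-01 4.16735684e-04 3.00000000e-03]]
to cell mid
shift [ 5.782e-01 -7.928e-01  7.000e-04]
turn -1.5019 q7 -0.067
wrist [[338.0, 0.0, 284.0], [0.0, 338.0, 207.0], [0.0, 0.0, 1.0]] -0.018113113082279263
[[ 0.     1.    -0.001]
 [-0.967 -0.    -0.254]
 [-0.254  0.001  0.967]] [ 0.073 -0.001 -0.162]
```

send_rows(
  targets=[
    [100,0.44,-0.228,0,-0.75],
    [100,0.44,-0.228,0,-0.75],
    [100,0.44,-0.228,0,-0.75],
    [100,0.44,-0.228,0,-0.75],
    [100,0.44,-0.228,0,-0.75],
    [100,0.44,-0.228,0,-0.75],
    [100,0.44,-0.228,0,-0.75],
    [100,0.44,-0.228,0,-0.75],
    [100,0.578,-0.793,0.0,-1.5],
    [100,0.578,-0.793,0.0,-1.5],
    [100,0.578,-0.793,0.0,-1.5],
    [100,0.578,-0.793,0.0,-1.5],
    [100,0.578,-0.793,0.0,-1.5],
    [100,0.578,-0.793,0.0,-1.5],
    [100,0.578,-0.793,0.0,-1.5],
    [100,0.578,-0.793,0.0,-1.5],
    [100,0.578,-0.793,0.0,-1.5],
    [100,0.578,-0.793,0.0,-1.5],
    [100,0.578,-0.793,0.0,-1.5],
    [100,0.578,-0.793,0.0,-1.5],
  ],
)

```text
time: 2.25
ee_pos: [0.516, 0.2343, 0.2227]
ee_rot: [1.96, 2.455, 0.0]
force: [0.9, -0.8, -0.3]
grip_width: 0.0936
gripper_force: 0.0
```

```bash
python3 - <<'E'
from h import *
s,R=tool(); print(s['q'].round(3),s['ee_pos'].round(4),s['force'].round(2))
for X in [(.5055,.3359,.034),(.519,.281,.034),(.5305,.227,.034)]: shift(X,np.radians(12.93))
c=cam('wrist','w1'); print(proj(c,[(.5055,.3359,.05),(.519,.281,.05),(.5305,.227,.05)]).round(1))
E
```

```text
[ 0.01   0.318 -0.668  1.82   0.222  1.079 -0.515] [0.516  0.2343 0.2227] [ 0.92 -0.81 -0.27]
shift [0.1014 0.0122 0.1887]
turn -0.0022 q7 -0.515
shift [0.0449 0.0132 0.1887]
turn -0.0022 q7 -0.515
shift [-0.0103  0.0125  0.1887]
turn -0.0022 q7 -0.515
[[297.1  88.5]
 [297.6 149.3]
 [296.3 203.9]]
```

View pics/w1.png

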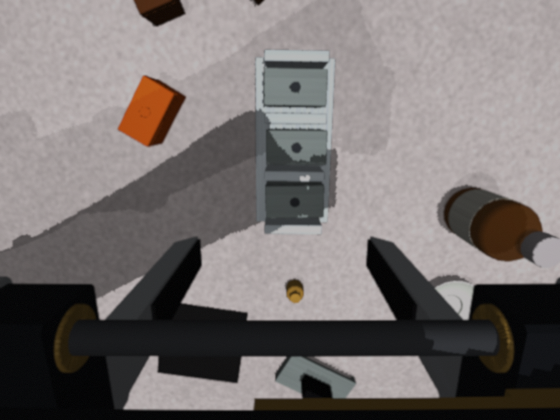

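The picture shows the cell dots at (295,87), (296,148) and (295,202), within 2 px of the projections. The estimates hold. Next I'll test cell c, the nearest.

send_rows(
  targets=[
    [100,-0.01,0.0125,0.05,0],
    [100,-0.01,0.0125,0.05,0],
    [100,-0.01,0.0125,0.05,0],
  ],
)

```text
time: 2.6
ee_pos: [0.5299, 0.2249, 0.1721]
ee_rot: [-1.959, -2.454, 0.003]
force: [0.1, 0.8, 1.0]
grip_width: 0.0939
gripper_force: 0.0
```

```bash
python3 - <<'E'
from h import *
s,R=tool(); print(s['q'].round(3),s['ee_pos'].round(4),s['force'].round(2))
for X in [(.519,.281,.034),(.5305,.227,.034)]: shift(X,np.radians(12.93))
E
```

```text
[ 0.004  0.387 -0.642  1.849  0.271  0.997 -0.529] [0.5299 0.2249 0.1721] [0.08 0.77 1.01]
shift [0.0571 0.0022 0.1381]
turn -0.0024 q7 -0.529
shift [0.0019 0.0014 0.1381]
turn -0.0024 q7 -0.529
```

send_rows(
  targets=[
    [100,0.002,0.001,0.045,0],
    [100,0.002,0.001,0.09,0],
    [100,0.002,0.001,0.12,0],
    [100,0.002,0.001,0.137,0],
    [100,0.002,0.001,0.137,0],
    [40,0.002,0.001,0.137,0],
    [40,0.002,0.001,0.137,0],
    [40,0.002,0.001,0.137,0],
    [40,0.002,0.001,0.137,0],
    [40,0.002,0.001,0.137,0],
    [40,0.002,0.001,0.137,0],
    [40,0.002,0.001,0.13,0],
    [40,0.002,0.001,0.12,0],
    [40,0.002,0.001,0.12,0],
    [40,0.002,0.001,0.12,0],
    [40,0.002,0.001,0.12,0],
  ],
)

```text
time: 4.2
ee_pos: [0.5309, 0.2275, 0.0524]
ee_rot: [-1.959, -2.456, 0.0]
force: [-0.1, -0.9, -4.9]
grip_width: 0.0596
gripper_force: 30.0
```

```bash
python3 - <<'E'
from h import *
F=[]
for i in range(8): cam('side'); F.append(ctrl.state()['force'])
print(np.array(F).round(2).tolist(), ctrl.state()['grip_width'],ctrl.state()['ee_pos'])
E
```

```text
[[0.16, -0.4, -4.61], [0.32, -0.13, -4.5], [-0.3, 0.58, -5.41], [0.15, 0.17, -4.77], [0.05, 0.68, -4.45], [1.15, 0.01, -4.74], [-0.45, 0.36, -5.09], [0.31, 0.24, -5.4]] 0.05987739289137129 [0.53098386 0.2277003  0.0524258 ]
```

4.9 N on the wrist: cell c is the filled one. I'll carry it to the mat.

send_rows(
  targets=[
    [40,0,0,-0.03,0],
    [40,0,0,-0.06,0],
    [40,-0.03,-0.015,-0.065,0.03],
    [40,-0.07,-0.035,-0.065,0.06],
    [40,-0.11,-0.055,-0.065,0.1],
    [40,-0.15,-0.08,-0.065,0.14],
    [40,-0.19,-0.1,-0.065,0.18],
    [40,-0.208,-0.11,-0.05,0.18],
    [40,-0.208,-0.11,-0.03,0.18],
    [40,-0.208,-0.11,-0.03,0.18],
    [40,-0.208,-0.11,0.0,0.18],
    [40,-0.208,-0.11,0.0,0.18],
  ],
)

```text
time: 5.8
ee_pos: [0.4687, 0.0011, 0.0511]
ee_rot: [-2.169, -2.269, 0.003]
force: [-0.5, 0.4, -4.5]
grip_width: 0.0596
gripper_force: 30.0
```

```bash
python3 - <<'E'
from h import *
s,R=tool(); print(s['q'].round(3),s['ee_pos'].round(4),s['force'].round(2),np.degrees(np.arctan2(R[1,1],R[0,1])))
E
```

```text
[ 0.307  0.386 -0.52   2.172  0.309  0.657 -0.384] [0.4687 0.0011 0.0511] [-0.52  0.37 -4.49] 2.5863127704582802
```

send_rows(
  targets=[
    [40,0,0,0.01,0],
    [40,0,0,0.0155,0],
    [40,0,0,0.0175,0],
    [40,0,0,0.0175,0],
    [100,0,0,0.0175,0],
    [100,0,0,0.0175,0],
    [100,0,0,0.0175,0],
    [100,0,0,0.0175,0],
    [100,0,0,-0.02,0],
    [100,0,0,-0.06,0.1],
    [100,0,0,-0.1,0.25],
    [100,0,0,-0.14,0.4],
    [100,0,0,-0.14,0.55],
    [100,0,0,-0.14,0.7],
    [100,0,0,-0.14,0.85],
    [100,0,0,-0.14,1.0],
    [100,0,0,-0.14,1.15],
    [100,0,0,-0.14,1.3],
    [100,0,0,-0.14,1.45],
    [100,0,0,-0.14,1.57],
  ],
)

```text
time: 7.8
ee_pos: [0.4699, 0.0004, 0.1926]
ee_rot: [-3.141, -0.061, -0.0]
force: [0.3, -0.5, 0.7]
grip_width: 0.0942
gripper_force: 0.0
```

```bash
python3 - <<'E'
from h import *
s,R=tool(); print(s['q'].round(3),s['ee_pos'].round(4),s['force'].round(2),np.degrees(np.arctan2(R[1,1],R[0,1])))
shift([.4687,.0011,.034],np.radians(92.67))
c=cam('wrist','w2'); print(proj(c,[(.4687,.0011,.047)]))
E
```

```text
[ 0.233  0.147 -0.403  2.063  0.071  0.944 -1.739] [4.699e-01 4.000e-04 1.926e-01] [ 0.34 -0.53  0.74] -87.78471171746428
shift [-0.0012 -0.0007  0.1586]
turn -0.0079 q7 -1.739
[[283.5070872  200.10338165]]
```

View pics/w2.png

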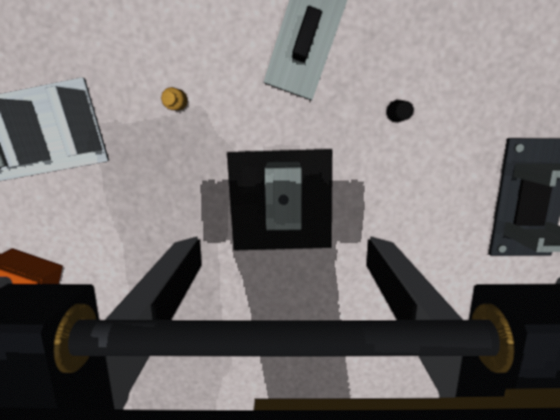

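The cell stands upright on the mat, its dot at (283,200), exactly as predicted. I'll regrip it by the long sides, lift and hover towards the carrier.

send_rows(
  targets=[
    [100,-0.001,-0.0005,0.045,-0.008],
    [100,-0.001,-0.0005,0.09,-0.008],
    [100,-0.001,-0.0005,0.135,-0.008],
    [100,-0.001,-0.0005,0.157,-0.008],
    [100,-0.001,-0.0005,0.157,-0.008],
    [10,-0.001,-0.0005,0.157,-0.008],
    [10,-0.001,-0.0005,0.157,-0.008],
    [10,-0.001,-0.0005,0.157,-0.008],
    [10,-0.001,-0.0005,0.157,-0.008],
    [10,-0.001,-0.0005,0.157,-0.008],
    [10,-0.001,-0.0005,0.157,-0.008],
    [10,-0.001,-0.0005,0.157,-0.008],
    [10,-0.001,-0.0005,0.157,-0.008],
    [10,0,0,0.13,-0.008],
    [10,0,0,0.085,-0.008],
    [10,0,0.04,0.04,-0.008],
    [10,0,0.085,0.0,-0.008],
    [10,0,0.13,0.0,-0.008],
    [10,0,0.15,0.0,-0.008],
    [10,0,0.15,0.0,-0.008],
  ],
)

```text
time: 9.85
ee_pos: [0.476, -0.1541, 0.1927]
ee_rot: [3.139, 0.073, -0.0]
force: [-0.2, 0.6, -5.5]
grip_width: 0.0337
gripper_force: 30.0
```

```bash
python3 - <<'E'
from h import *
s,R=tool(); print(s['q'].round(3),s['ee_pos'].round(4),s['force'].round(2),np.degrees(np.arctan2(R[1,1],R[0,1])))
c=cam('wrist','w3'); x=np.array([.4723,-.2657,.006]);a=np.radians(2.67);u=np.array([np.cos(a),np.sin(a),0]);v=np.array([-u[1],u[0],0])
print(proj(c,[x+i*.065*u+j*.035*v for i,j in [(1,1),(1,-1),(-1,-1),(-1,1)]]).round(1))
im=c['img'].copy(); cv2.imwrite('pics/w3c.png',cv2.resize(im[90:310,330:560],None,fx=2.5,fy=2.5,interpolation=cv2.INTER_CUBIC))
E
```

```text
[ 0.462  0.191 -0.311  2.007  0.073  0.954 -1.41 ] [ 0.476  -0.1541  0.1927] [-0.18  0.58 -5.49] -87.31811586391252
[[359.3 135.5]
 [428.1 135.7]
 [415.5 255. ]
 [352.7 255.2]]
```

View pics/w3c.png

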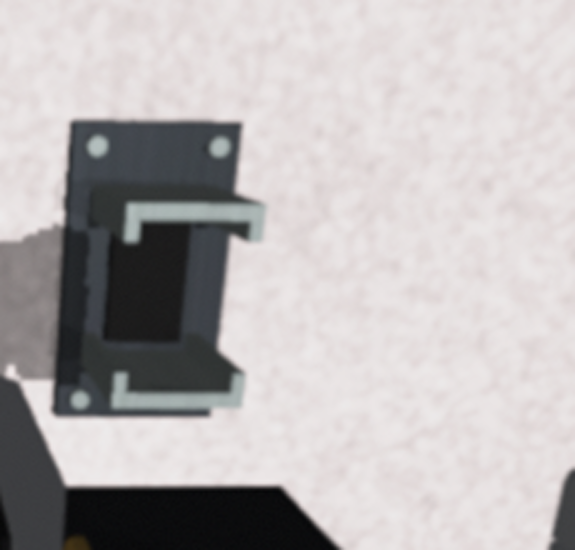

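Carrier plate corners are at crop (72,122), (242,123), (211,414) and (54,413). The outer corners of the wall tops are (127,203), (265,203), (241,406) and (113,407).

```bash
python3 - <<'E'
from h import *
c=cam('wrist')
g=lambda P:(np.array(P,float)+.5)/2.5+[330,90]-.5
for P,z in [([(72,122),(242,123),(211,414),(54,413)],.006),([(127,203),(265,203),(241,406),(113,407)],.057)]:
    X=cast(c,g(P),z); e=X[0]+X[1]-X[2]-X[3]
    print(X.mean(0).round(4),np.degrees(np.arctan2(e[1],e[0])).round(2),np.linalg.norm(X-np.roll(X,1,0),axis=1).round(4))
E
```

```text
[ 0.4709 -0.2615  0.006 ] 2.57 [0.1265 0.0692 0.1269 0.0699]
[ 0.4706 -0.2616  0.057 ] 2.85 [0.0774 0.0492 0.0772 0.0486]
```

send_rows(
  targets=[
    [10,-0.003,0.04,0.01,0],
    [10,-0.007,0.08,0.02,0],
    [10,-0.0105,0.1075,0.04,0],
    [10,-0.0105,0.1075,0.04,0],
    [10,-0.0105,0.1075,0.04,0],
    [10,-0.0105,0.1075,0.04,0],
  ],
)

```text
time: 10.55
ee_pos: [0.4723, -0.2557, 0.1525]
ee_rot: [-3.14, -0.086, -0.0]
force: [-0.2, 0.8, -4.9]
grip_width: 0.0336
gripper_force: 30.0
```

```bash
python3 - <<'E'
from h import *
s,R=tool(); print(s['q'].round(3),s['ee_pos'].round(4),s['force'].round(2),np.degrees(np.arctan2(R[1,1],R[0,1])))
c=cam('wrist'); cv2.imwrite('pics/w4c.png',cv2.resize(c['img'][60:310,150:420],None,fx=2.4,fy=2.4,interpolation=cv2.INTER_CUBIC))
E
```

```text
[ 0.583  0.293 -0.243  1.971  0.089  0.888 -1.223] [ 0.4723 -0.2557  0.1525] [-0.21  0.75 -4.87] -86.86097526841353
```

View pics/w4c.png

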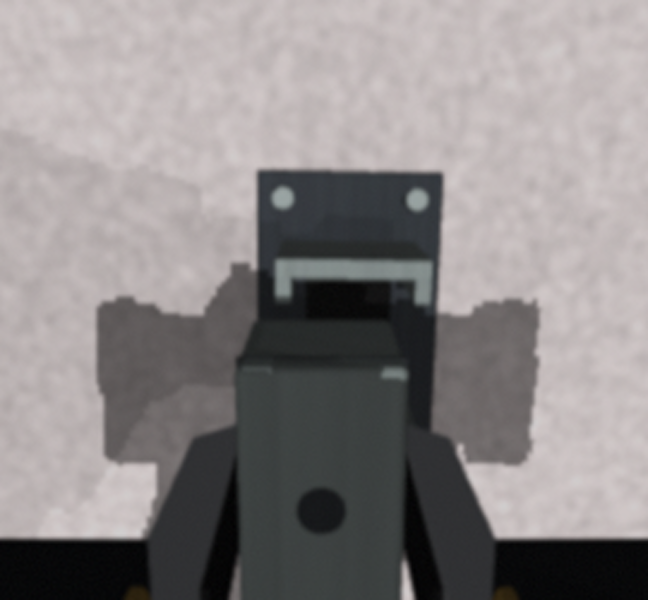

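The held cell's dot is at crop (321,511). The far carrier wall's top corners are (276,258) and (434,260), the plate's far corners (258,171) and (443,173). The cell is still a few mm short of the carrier's centre.

```bash
python3 - <<'E'
from h import *
c=cam('wrist'); s,R=tool(); print(s['ee_pos'].round(4))
g=lambda P:(np.array(P,float)+.5)/2.4+[150,60]-.5
a=np.radians(2.75);u=np.array([np.cos(a),np.sin(a),0])
for P,z,l in [([(258,171),(443,173)],.006,.065),([(276,258),(434,260)],.057,.039)]:
    X=cast(c,g(P),z); e=X[0]-X[1]; print(X.round(4).tolist(),'centre',(X.mean(0)-l*u).round(4),np.degrees(np.arctan2(-e[0],e[1])).round(2),np.linalg.norm(e).round(4))
print('dot',cast(c,g([(321,511)]),s['ee_pos'][2]+.0115).round(4))
X=cast(c,g([(239,366),(406,371)]),s['ee_pos'][2]+.0115); print('cell far edge',X.round(4), (X.mean(0)-.03*u).round(4))
shift([.4707,-.2635,.1525],np.radians(92.75))
E
```

```text
[ 0.4725 -0.2561  0.1529]
[[0.533, -0.2282, 0.006], [0.5361, -0.297, 0.006]] centre [ 0.4696 -0.2657  0.006 ] 2.56 0.0688
[[0.5083, -0.2387, 0.057], [0.5104, -0.289, 0.057]] centre [ 0.4704 -0.2657  0.057 ] 2.43 0.0504
dot [[ 0.473  -0.2549  0.1644]]
cell far edge [[ 0.5024 -0.2375  0.1644]
 [ 0.5032 -0.2696  0.1644]] [ 0.4729 -0.255   0.1644]
shift [-0.0022  0.0073  0.0004]
turn 0.0067 q7 -1.222
```

```bash
python3 - <<'E'
from h import *
shift([.4705,-.2662,.098],np.radians(92.6))
E
```

```text
shift [-0.0026  0.01    0.0549]
turn 0.0094 q7 -1.222
```

send_rows(
  targets=[
    [10,-0.0025,0.009,0.02,0.009],
    [10,-0.0025,0.009,0.045,0.009],
    [10,-0.0025,0.009,0.052,0.009],
    [10,-0.0025,0.009,0.052,0.009],
    [10,-0.0025,0.009,0.052,0.009],
    [10,-0.0025,0.009,0.052,0.009],
    [10,-0.0025,0.009,0.052,0.009],
  ],
)

```text
time: 11.35
ee_pos: [0.4703, -0.2666, 0.1014]
ee_rot: [3.14, 0.069, 0.002]
force: [-0.4, 0.5, -5.8]
grip_width: 0.0338
gripper_force: 30.0
```

```bash
python3 - <<'E'
from h import *
s,R=tool(); print(s['q'].round(3),s['ee_pos'].round(4),s['force'].round(2),np.degrees(np.arctan2(R[1,1],R[0,1])))
shift([.4705,-.2662,.0425],np.radians(92.6))
c=cam('wrist'); cv2.imwrite('pics/w5c.png',cv2.resize(c['img'][60:310,150:420],None,fx=2.4,fy=2.4,interpolation=cv2.INTER_CUBIC))
E
```

```text
[ 0.585  0.364 -0.227  2.005  0.114  0.783 -1.236] [ 0.4703 -0.2666  0.1014] [-0.39  0.52 -5.77] -87.49009734179562
shift [ 0.0001 -0.0004  0.0589]
turn -0.0016 q7 -1.236
```

View pics/w5c.png

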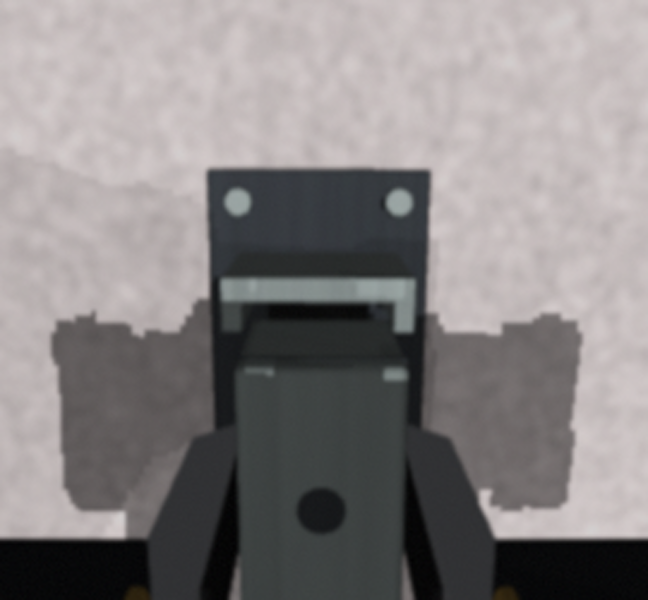

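Laterally the cell is centred on the carrier to about 1 mm: wall mid-column 318, cell 321. I'll lower slowly.

send_rows(
  targets=[
    [10,0,-0.0007,0.006,-0.001],
    [10,0,-0.0007,0.014,-0.001],
    [10,0,-0.0007,0.022,-0.001],
    [10,0,-0.0007,0.03,-0.001],
    [10,0,-0.0007,0.038,-0.001],
    [10,0,-0.0007,0.045,-0.001],
    [10,0,-0.0007,0.051,-0.001],
    [10,0,-0.0007,0.055,-0.001],
    [10,0,-0.0007,0.055,-0.001],
    [10,0,-0.0007,0.055,-0.001],
  ],
)

```text
time: 12.4
ee_pos: [0.4699, -0.2657, 0.0456]
ee_rot: [-3.141, -0.07, -0.0]
force: [0.4, -0.7, -5.4]
grip_width: 0.034
gripper_force: 30.0
```

send_rows(
  targets=[
    [10,0,0,0.001,0],
    [10,0,0,0.002,0],
    [10,0,0,0.002,0],
    [10,0,0,0.0028,0],
    [10,0,0,0.0028,0],
    [10,0,0,0.0028,0],
  ],
)

```text
time: 13.0
ee_pos: [0.4698, -0.2658, 0.0427]
ee_rot: [-3.141, -0.07, 0.0]
force: [0.3, 0.1, -5.8]
grip_width: 0.0336
gripper_force: 30.0
```

send_rows(
  targets=[
    [10,0,0,0.0005,0],
    [10,0,0,0.001,0],
    [10,0,0,0.001,0],
    [10,0,0,0.001,0],
  ],
)

```text
time: 13.4
ee_pos: [0.4699, -0.2658, 0.0425]
ee_rot: [3.141, 0.07, 0.0]
force: [-5.5, 3.8, 13.7]
grip_width: 0.034
gripper_force: 30.0
```

send_rows(
  targets=[
    [10,0,0,-0.0005,0],
    [10,0,0,-0.0005,0],
    [100,0,0,-0.0005,0],
    [100,0,0,-0.0005,0],
    [100,0,0,-0.0005,0],
    [100,0,0,-0.0005,0],
    [100,0,0,-0.0005,0],
    [100,0,0,-0.03,0],
    [100,0,0,-0.075,0],
    [100,0,0,-0.12,0],
    [100,0,0,-0.16,0],
    [100,0,0,-0.16,0],
    [100,0,0,-0.16,0],
  ],
)

```text
time: 14.7
ee_pos: [0.47, -0.266, 0.2023]
ee_rot: [3.14, 0.07, 0.002]
force: [-0.1, -0.6, -0.6]
grip_width: 0.094
gripper_force: 0.0
```

```bash
python3 - <<'E'
from h import *
s,R=tool(); print(s['q'].round(3),s['ee_pos'].round(4),s['force'].round(2),np.degrees(np.arctan2(R[1,1],R[0,1])))
shift([.6160,-.0140,.2],np.radians(73.93))
c=cam('wrist'); cv2.imwrite('pics/w6c.png',cv2.resize(c['img'][110:310,160:410],None,fx=3,fy=3,interpolation=cv2.INTER_CUBIC))
E
```

```text
[ 0.605  0.239 -0.243  1.919  0.068  0.99  -1.195] [ 0.47   -0.266   0.2023] [-0.11 -0.63 -0.61] -87.45144686674652
shift [ 0.157  -0.2453  0.0023]
turn 0.325 q7 -1.195
```

View pics/w6c.png

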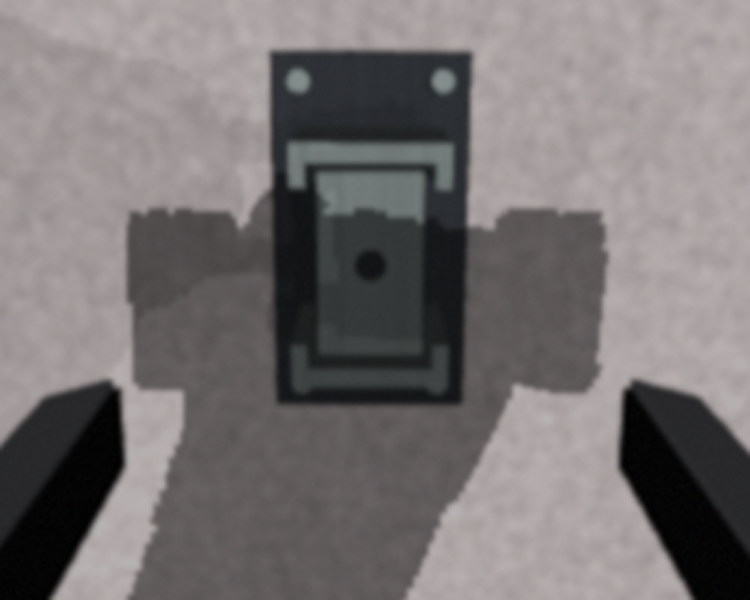

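The cell sits centred and flat between the end walls (dot at (370,265)). Next, the cover.

send_rows(
  targets=[
    [60,0.03,-0.04,0,0.05],
    [60,0.055,-0.08,0,0.1],
    [60,0.08,-0.12,0,0.15],
    [60,0.105,-0.165,0,0.2],
    [60,0.13,-0.205,0,0.26],
    [60,0.157,-0.245,0,0.325],
    [60,0.157,-0.245,0,0.325],
    [60,0.157,-0.245,0.04,0.325],
    [60,0.157,-0.245,0.06,0.325],
    [60,0.157,-0.245,0.06,0.325],
    [60,0.157,-0.245,0.06,0.325],
    [60,0.157,-0.245,0.06,0.325],
  ],
)

```text
time: 15.95
ee_pos: [0.6162, -0.0141, 0.1426]
ee_rot: [-3.11, 0.439, -0.001]
force: [-0.0, 1.6, -0.2]
grip_width: 0.0564
gripper_force: 0.0
```

```bash
python3 - <<'E'
from h import *
s,R=tool(); print(s['q'].round(3),s['ee_pos'].round(4),np.degrees(np.arctan2(R[1,1],R[0,1])))
c=cam('wrist'); cv2.imwrite('pics/w7c.png',cv2.resize(c['img'][60:310,150:420],None,fx=2.4,fy=2.4,interpolation=cv2.INTER_CUBIC))
E
```

```text
[ 0.154  0.429 -0.303  1.801  0.155  0.934 -2.066] [ 0.6162 -0.0141  0.1426] -106.06977339451389
```

View pics/w7c.png

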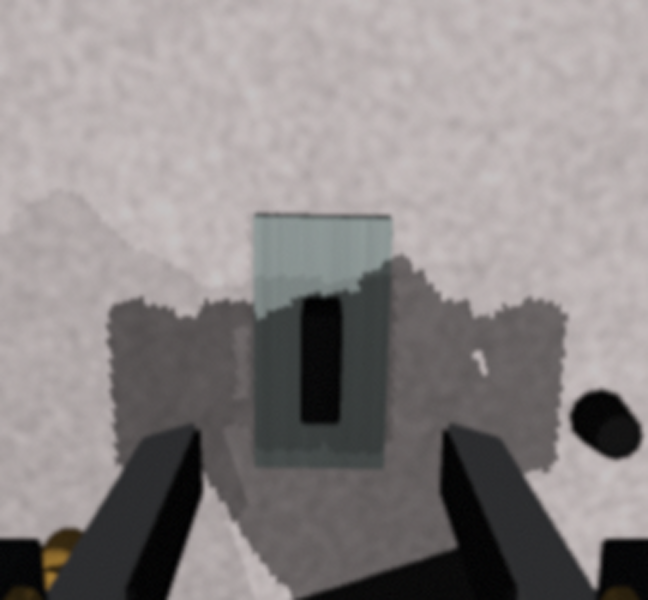

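The cover is aligned with the tool: plate corners (254,214), (391,216), (384,467) and (255,467), handle centre about (321,360). The fingers will clear the stopper and weight.

```bash
python3 - <<'E'
from h import *
c=cam('wrist'); g=lambda P:(np.array(P,float)+.5)/2.4+[150,60]-.5
X=cast(c,g([(254,214),(391,216),(384,467),(255,467)]),.013); e=X[0]+X[1]-X[2]-X[3]
print(X.mean(0).round(4),np.degrees(np.arctan2(e[1],e[0])).round(2),np.linalg.norm(X-np.roll(X,1,0),axis=1).round(4))
H=cast(c,g([(302,296),(342,296),(339,423),(301,423)]),.043); print(H.mean(0).round(4))
p=X.mean(0); shift([p[0],p[1],.034],np.radians(73.93))
E
```

```text
[ 0.6156 -0.0133  0.013 ] -16.74 [0.0965 0.0488 0.0958 0.0498]
[ 0.618  -0.0139  0.043 ]
shift [-0.001  -0.0005  0.1088]
turn -0.0 q7 -2.066
```

send_rows(
  targets=[
    [60,0,0,0.04,0.005],
    [60,0,0,0.075,0.005],
    [60,0,0,0.1,0.005],
    [60,0,0,0.1085,0.005],
    [60,0,0,0.1085,0.005],
    [60,0,0,0.1085,0.005],
    [0,0,0,0.1085,0.005],
    [0,0,0,0.1085,0.005],
    [0,0,0,0.1085,0.005],
    [0,0,0,0.1085,0.005],
    [0,0,0,0.1085,0.005],
    [0,0,0,0.1085,0.005],
    [0,0,0,0.09,0.005],
    [0,0,0,0.05,0.005],
    [0,0,0,0.01,0.005],
    [0,0,0,-0.02,0.005],
    [0,0,0,-0.02,0.005],
    [0,0,0,-0.02,0.005],
  ],
)

```text
time: 17.85
ee_pos: [0.6157, -0.0141, 0.1619]
ee_rot: [3.11, -0.447, 0.001]
force: [-0.6, 0.2, -2.4]
grip_width: 0.0136
gripper_force: 30.0
```

```bash
python3 - <<'E'
from h import *
s,R=tool(); print(s['q'].round(3),s['ee_pos'].round(4),s['force'].round(2),np.degrees(np.arctan2(R[1,1],R[0,1])))
shift([.4702,-.2658,.14],np.radians(92.6))
E
```

```text
[ 0.159  0.407 -0.307  1.786  0.146  0.97  -2.064] [ 0.6157 -0.0141  0.1619] [-0.62  0.18 -2.37] -106.35310743305477
shift [-0.0688  0.2825  0.0218]
turn -0.3308 q7 -2.064
```

send_rows(
  targets=[
    [0,-0.01,0.035,0,-0.04],
    [0,-0.02,0.075,0,-0.09],
    [0,-0.03,0.115,0,-0.14],
    [0,-0.04,0.155,0,-0.19],
    [0,-0.05,0.195,0,-0.24],
    [0,-0.06,0.235,0,-0.29],
    [0,-0.0665,0.265,0,-0.331],
    [0,-0.0688,0.2825,0,-0.331],
    [0,-0.0688,0.2825,0.01,-0.331],
    [0,-0.0688,0.2825,0.02,-0.331],
    [0,-0.0688,0.2825,0.02,-0.331],
    [0,-0.0688,0.2825,0.02,-0.331],
    [0,-0.0688,0.2825,0.02,-0.331],
    [0,-0.0688,0.2825,0.02,-0.331],
  ],
)

```text
time: 19.25
ee_pos: [0.4705, -0.2653, 0.1419]
ee_rot: [3.141, 0.073, 0.001]
force: [-0.3, -0.3, -1.0]
grip_width: 0.0136
gripper_force: 30.0
```

```bash
python3 - <<'E'
from h import *
s,R=tool(); print(s['ee_pos'].round(4),s['force'].round(2),np.degrees(np.arctan2(R[1,1],R[0,1])))
shift([.4702,-.2658,.083],np.radians(92.6))
c=cam('wrist'); cv2.imwrite('pics/w8c.png',cv2.resize(c['img'][60:310,150:420],None,fx=2.4,fy=2.4,interpolation=cv2.INTER_CUBIC))
E
```

```text
[ 0.4705 -0.2653  0.1419] [-0.26 -0.29 -1.01] -87.33825097605536
shift [-0.0004  0.0005  0.0589]
turn 0.0011 q7 -1.233
```

View pics/w8c.png

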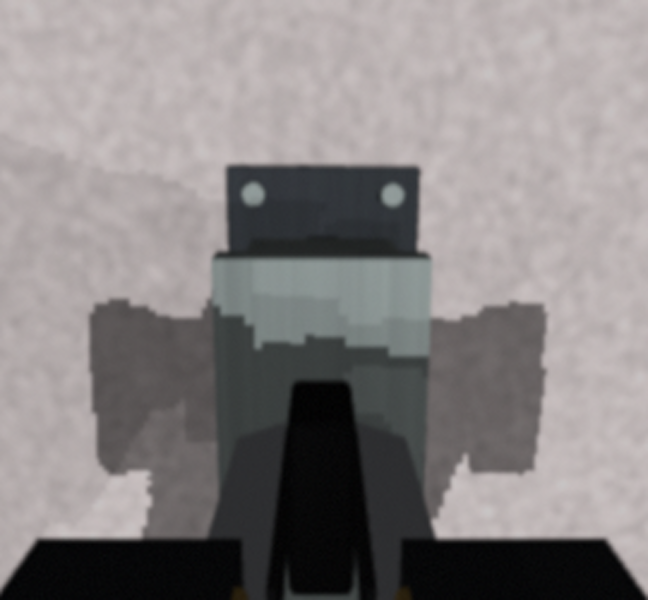

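The cover is level and square over the carrier: far edge (213,258)–(430,258), plate behind it at (227,167)–(419,167). That was my last picture (I've already gone one over the limit of ten), so from here I'll use numbers only.

```bash
python3 - <<'E'
from h import *
c=cam('wrist'); g=lambda P:(np.array(P,float)+.5)/2.4+[150,60]-.5
a=np.radians(2.6);u=np.array([np.cos(a),np.sin(a),0]); z=ctrl.state()['ee_pos'][2]
print('cover',cast(c,g([(213,258),(430,258)]),z-.0211).mean(0)-.048*u, 'carrier',cast(c,g([(227,167),(419,167)]),.006).mean(0)-.065*u)
E
```

```text
cover [ 0.46965125 -0.26469132  0.12087874] carrier [ 0.46930118 -0.26543694  0.006     ]
```

send_rows(
  targets=[
    [0,-0.0004,0.0005,0.015,0.001],
    [0,-0.0004,0.0005,0.03,0.001],
    [0,-0.0004,0.0005,0.04,0.001],
    [0,-0.0004,0.0005,0.047,0.001],
    [0,-0.0004,0.0005,0.052,0.001],
    [0,-0.0004,0.0005,0.055,0.001],
    [0,-0.0004,0.0005,0.057,0.001],
    [0,-0.0004,0.0005,0.057,0.001],
    [0,-0.0004,0.0005,0.057,0.001],
  ],
)

```text
time: 20.25
ee_pos: [0.47, -0.2663, 0.085]
ee_rot: [3.141, 0.07, 0.001]
force: [-0.4, -0.5, -0.3]
grip_width: 0.0134
gripper_force: 30.0
```

send_rows(
  targets=[
    [0,0,0,0.001,0],
    [0,0,0,0.001,0],
    [0,0,0,0.0018,0],
    [0,0,0,0.0018,0],
    [0,0,0,0.0018,0],
  ],
)

```text
time: 20.75
ee_pos: [0.4698, -0.2662, 0.0829]
ee_rot: [-3.141, -0.07, 0.0]
force: [0.4, -0.2, -1.5]
grip_width: 0.0139
gripper_force: 30.0
```

send_rows(
  targets=[
    [0,0,0,0.0007,0],
    [0,0,0,0.0007,0],
    [0,0,0,0.0007,0],
  ],
)

```text
time: 21.05
ee_pos: [0.4699, -0.2662, 0.0823]
ee_rot: [3.141, 0.07, 0.0]
force: [-0.9, -0.3, 0.8]
grip_width: 0.0138
gripper_force: 30.0
```

send_rows(
  targets=[
    [0,0,0,0.0006,0],
    [0,0,0,0.0006,0],
    [0,0,0,0.0006,0],
  ],
)

```text
time: 21.35
ee_pos: [0.4699, -0.2662, 0.0822]
ee_rot: [3.141, 0.07, 0.0]
force: [-3.9, 2.7, 13.1]
grip_width: 0.0139
gripper_force: 30.0
```

Contact is at the expected height. Release and withdraw.

send_rows(
  targets=[
    [0,0,0,-0.0006,0],
    [0,0,0,-0.0006,0],
    [60,0,0,-0.0006,0],
    [60,0,0,-0.0006,0],
    [60,0,0,-0.0006,0],
    [60,0,0,-0.0006,0],
    [60,0,0,-0.02,0],
    [60,0,0,-0.06,0],
    [60,0,0,-0.1,0],
    [60,0,0,-0.12,0],
    [60,0,0,-0.12,0],
    [60,0,0,-0.12,0],
  ],
)

```text
time: 22.55
ee_pos: [0.4697, -0.2663, 0.2015]
ee_rot: [3.141, 0.07, 0.001]
force: [-0.7, -0.8, -0.0]
grip_width: 0.0565
gripper_force: 0.0
```

```bash
python3 - <<'E'
from h import *
s,R=tool(); print(s['ee_pos'].round(4),s['force'].round(2),s['time'])
c=cam('wrist'); a=np.radians(2.6);u=np.array([np.cos(a),np.sin(a),0]);v=np.array([-u[1],u[0],0])
m=np.array([.4702,-.2658,.062]); print('pred',proj(c,[m+i*.048*u+j*.025*v for i,j in [(1,1),(1,-1),(-1,-1),(-1,1)]]).round(1).tolist())
g=cv2.cvtColor(c['img'],cv2.COLOR_BGR2GRAY); hs=cv2.cvtColor(c['img'],cv2.COLOR_BGR2HSV)
# cover plate: greenish steel = green exceeds red
im=c['img'].astype(int); M=((im[:,:,1]-im[:,:,2]>4)&(im[:,:,1]>45)).astype(np.uint8)
M=cv2.morphologyEx(M,cv2.MORPH_CLOSE,np.ones((7,7))); C,_=cv2.findContours(M,0,2)
C=[k for k in C if cv2.contourArea(k)>800]
for k in C:
    r=cv2.minAreaRect(k); print(r); B=cast(c,cv2.boxPoints(r),.062); print(B.mean(0).round(4),np.linalg.norm(B-np.roll(B,1,0),axis=1).round(4))
t=cam('top'); print('cell dots pred',proj(t,[(.5055,.3359,.05),(.519,.281,.05)]).round(1).tolist())
for q in [(160,230),(181,225),(203,220)]: print(t['img'][q[1]-8:q[1]+9:4,q[0],1])
E
```

```text
[ 0.4697 -0.2663  0.2015] [-0.69 -0.79 -0.02] 22.55
pred [[255.3, 146.9], [312.1, 146.9], [310.0, 248.9], [257.5, 248.9]]
((283.0, 188.5), (119.0, 62.0), 90.0)
[ 0.4783 -0.2648  0.062 ] [0.1105 0.0539 0.1106 0.059 ]
cell dots pred [[159.8, 229.8], [180.4, 224.6]]
[112 112  65 114 116]
[114 113  74 116 117]
[138 138 137 138 137]
```

The cover's sides and near edge are where predicted, and its seating height was right. The two empty cells are still in place in the rack. Handing in.

```bash
python3 -c "
from workcell import ctrl
print(ctrl.close_job())"
```

```text
the job is handed in; nothing more can be done
None
```

I handed the job in at about 22.6 s: the filled cell (cell c, about 4.9 N on the wrist) is on the carrier's pad, the cover rests on both end walls, and the two empties were never lifted; the hand-in returned no verdict, and I viewed 11 pictures, one over the limit of 10.

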